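Sample a sealed case's lid seam and hold the wand in the trace analyser

ROBOT

A 6-joint arm with a two-finger parallel gripper is mounted at the origin on the work surface. World frame = base frame: x ahead of the robot, y to its left, z up, the work surface at z = 0. Lengths are in m, angles in rad, forces in N, time in s.
With the tool pointing down it reaches from about 0.25 to 0.725 m from the base axis. Payload 4 kg.
Tool frame: the origin (TCP) lies at the centre of the arm's flange, where the gripper is bolted on; the fingertips stand 173 mm ahead of it and the grasp point (between the pads) lies 155 mm ahead of it; x points along the fingers, z is the direction in which the jaws open and shut, and the axes are right-handed (so a half turn about x gives the same grasp; the last joint's range is limited). The gripper opens to 85 mm and grips with 20 to 120 N. Pads are 22 mm wide; open, the fingers measure 114 mm over their backs; the gripper's body (76 mm by 85 mm) begins 54 mm behind the grasp point. The pads swing forward as they close: fully open they stand 13 mm farther back than shut.
Start: joints at [1.11, 0.241, 0.005, 1.335, 0, 1.571], TCP at [0.222, 0.448, 0.405] pointing down, gripper open.
Joint ranges: [-2.72, 2.72], [-1.05, 1.87], [-1.09, 1.28], [-1.99, 2.15], [-1.42, 1.44], [-3.14, 3.14]. Speed limits (rad/s): [2.79, 2.79, 3.14, 3.14, 3.14, 3.14].

INTERFACE

Orientations are given as a unit quaternion [x, y, z, w].
In Python, from workcell import bot gives the robot as it stands.
- The arm moves only by the tool arm_command, never from a script. Its argument "moves" is one flat list of numbers, 7 for each row, row after row: the shift along the tool's x, y, z in m, then the turn, a rotation vector about the tool's x, y, z in rad, then the closure, from -1 (fully open) to 1 (shut). A call has 1 to 20 rows; each row shifts and turns the pose as measured when the row begins, along the tool's axes as they then stand; what a row does not reach is not made up. A row lasts 1/12 s, in which the tool goes at most 41.7 mm and 7.16 degrees, less where a joint would pass 70% of its speed; a pose out of reach is approached as far as the arm can. A call with a gripper value outside its range is refused whole. The fingers move at their own pace and stop on an object; the grip force is fixed at half the most. Time passes only in rows, so rows that do not move let the fingers close. It gives the time, the measured TCP pose, the force and the opening at its end, in the units of the state.
- bot.get_obs(): the state, without advancing time (a new reading comes with each control period).
- bot.camera(name): name is "side" or "top" or "wrist"; returns the picture (400x640x3 uint8, red, green, blue); there is no depth.
- bot.get_calibration(name): a dict with "mtx" (3x3 intrinsics, pixels), "dist" ([k1, k2, p1, p2, k3] as OpenCV has them; the pictures are not rectified), "world_from_camera" (4x4, takes a point from camera to world coordinates); the wrist camera has in their place "mount" (4x4, takes a point from camera to tool coordinates, whose origin is the TCP and whose axes are the tool frame's). Camera axes: x right, y up, looking along -z (the intrinsics and any distortion apply to the point x, -y, -z); pixel columns grow to the right and rows downward; lengths in m; the calibration is good to about 2 mm. A picture is of the moment at which its call begins: read the wrist's pose just before it. get_calibration takes no time and is no camera call.
- bot.job_done(): hands the job in, once; it reports no verdict.
The state is a dict: "clock": time; "joint_pos": joint angles; "joint_vel": joint speeds; "tau": joint torques, N m; "eef_pos": TCP position; "tool_rot": TCP orientation; "ft_force": force on the tool from outside, world axes, zero at the start; "ft_torque": the same for the moment, N m; "grip_width": finger opening in m.
Only numpy, scipy, OpenCV 4.12 (cv2) and the standard library are available. Lean on these libraries where they do the work, as an engineer would, in place of code of your own. Each camera call takes 0.05 s, during which the arm holds its last target.

TASK

Take the wand with the flat steel blade out of its dock and trace the transport case's lid seam with the blade's tip, along the stretch between the two latches, from the latch farther from the analyser to the nearer one, slowly (about 3 cm/s) and touching the seam lightly or staying a few millimetres above it. Then lower the blade into the slot of the analyser's inlet without forcing it, push it home against the spring until the wand's collar is at the inlet's face, and finish while still gripping it and keeping it pressed there. Leave the round probe in its dock and everything else on the bench where it is.

Things in the scene. Friction and masses are not known exactly. Their poses are not given: they have to be found in the camera images.
- wand_grip (a point): Centre of the grey, dark-ribbed handle of the loose sampling wand, which stands upright in one of two equal docks. z points up along the wand. The handle is a rectangular bar, 20 mm along x, 24 mm along y, 80 mm tall (40 mm above and below this point). The underside of the black collar is 46 mm below this point
- wand_tip (a point): Centre of the lower end of the wand's flat steel blade, on the wand's axis 92 mm below wand_grip; same axes. The blade is 4 mm thick (x), 20 mm wide (y) and 46 mm long up to the collar; its last 6 mm are narrowed to 2.4 by 16.5 mm
- wand: The whole wand (about 0.11 kg, 132 mm tall); origin at wand_tip, same axes. Between handle and blade it has a black collar, 26 mm (x) by 34 mm (y) by 6 mm. Turned half round about z it is the same
- dock_a: The wand's fixed dock: a 56 by 60 mm dark steel foot with an upright grey block, 36 mm (x) by 44 mm (y), top 75 mm above the bench; origin under its centre, z up. The blade hangs in a pocket of 8 by 24 mm (wide side along y), 56 mm deep, and the collar rests on the block's top: the wand has to rise 46 mm to be free
- inlet (a point): Centre of the mouth of the slot in the analyser's inlet, in a level face 130 mm above the bench. Axes of the analyser: z up, x to its rear, y along the slot's long side. The slot goes straight down, 22 mm long (y) and 6 mm wide (x), so 1 mm more than the blade on every side; its edge is chamfered 2.5 mm and framed by flat black rubber. The blade goes in either way round
- analyser: White and grey benchtop trace analyser, fixed, base 340 (x) by 260 mm (y); origin under its centre. The inlet, a 72 mm square steel block, stands 20 mm above the 110 mm high front deck, 100 mm towards -x and 30 mm towards +y of the origin. The raised rear with the screen is 162 mm high and begins 70 mm behind the slot
- carriage (a joint): Spring-loaded sample carriage inside the slot: 0 at rest (its top 36 mm below the mouth), growing to 0.012 m as the blade pushes it down. The spring takes about 1.8 N to start and 5.3 N at 0.010 m, where the wand's collar meets the inlet's face; it pushes the blade back up unless it is held down
- seam_mid (a point): Middle of the stretch of lid seam to trace, on its surface, 85 mm above the bench: a 4 mm wide dark rubber line in the flat top of the transport case, straight along y, 14 mm inside the long edge with the latches. Axes of the case: x to its hinge side, y along the seam away from the analyser, z up
- transport_case: Fixed aluminium transport case, 200 (x) by 300 (y) by 85 mm; origin under its centre, 86 mm towards +x of seam_mid. Two steel toggle latches on the side that faces the robot cross the seam 105 mm to either side of seam_mid; they are 26 mm wide and rise 6 mm above the top. A folded black carrying handle on the lid, 13 mm high, begins 80 mm behind the seam
- seam_start (a point): Point on the seam where the tracing starts, 60 mm from seam_mid along +y, by the latch farther from the analyser; axes of the case
- seam_end (a point): Point on the seam where the tracing ends, 60 mm from seam_mid along -y, by the latch nearer to the analyser; axes of the case
- probe: Bystander: a round temperature probe (round grey handle of 22 mm diameter, 132 mm tall in all) standing in the other, equal dock; origin at its lower tip, 29 mm above the bench
- petri: Bystander: two stacked clear dishes, 92 mm across, 32 mm high; origin under the centre
- flask: Bystander: conical glass flask, 64 mm across, 105 mm high; origin under the centre
- reagent: Bystander: amber bottle with black cap, 56 mm across, 110 mm high; origin under the centre
- forceps: Bystander: steel forceps lying flat, 130 mm long along y, 8 mm high; origin under the centre
- cryobox: Bystander: flat white-lidded carton, 134 mm square, 54 mm high; origin under the centre
Not all that is in view belongs to the job. What is shaped like the wand but red is not meant.

How it is judged:
On the way, in this order (a step that is already met when the one before it is completed fails the run):
1. the blade's tip travels slowly (under 80 mm/s) on or just above the seam, 0 mm from seam_start (within 8 mm along it, 7 mm to its side, 9 mm above it) (y of wand_tip in the frame of seam_mid between 0.052 and 0.09 m and x of wand_tip in the frame of seam_mid between -0.007 and 0.007 m and z of wand_tip in the frame of seam_mid between -0.004 and 0.009 m and linear speed of wand below 0.08 m/s), for 0.08 s.
2. the blade's tip travels slowly (under 80 mm/s) on or just above the seam, 20 mm from seam_start (within 8 mm along it, 7 mm to its side, 9 mm above it) (y of wand_tip in the frame of seam_mid between 0.032 and 0.048 m and x of wand_tip in the frame of seam_mid between -0.007 and 0.007 m and z of wand_tip in the frame of seam_mid between -0.004 and 0.009 m and linear speed of wand below 0.08 m/s), for 0.08 s.
3. the blade's tip travels slowly (under 80 mm/s) on or just above the seam, 40 mm from seam_start (within 8 mm along it, 7 mm to its side, 9 mm above it) (y of wand_tip in the frame of seam_mid between 0.012 and 0.028 m and x of wand_tip in the frame of seam_mid between -0.007 and 0.007 m and z of wand_tip in the frame of seam_mid between -0.004 and 0.009 m and linear speed of wand below 0.08 m/s), for 0.08 s.
4. the blade's tip travels slowly (under 80 mm/s) on or just above the seam, 60 mm from seam_start (within 8 mm along it, 7 mm to its side, 9 mm above it) (y of wand_tip in the frame of seam_mid between -0.008 and 0.008 m and x of wand_tip in the frame of seam_mid between -0.007 and 0.007 m and z of wand_tip in the frame of seam_mid between -0.004 and 0.009 m and linear speed of wand below 0.08 m/s), for 0.08 s.
5. the blade's tip travels slowly (under 80 mm/s) on or just above the seam, 80 mm from seam_start (within 8 mm along it, 7 mm to its side, 9 mm above it) (y of wand_tip in the frame of seam_mid between -0.028 and -0.012 m and x of wand_tip in the frame of seam_mid between -0.007 and 0.007 m and z of wand_tip in the frame of seam_mid between -0.004 and 0.009 m and linear speed of wand below 0.08 m/s), for 0.08 s.
6. the blade's tip travels slowly (under 80 mm/s) on or just above the seam, 100 mm from seam_start (within 8 mm along it, 7 mm to its side, 9 mm above it) (y of wand_tip in the frame of seam_mid between -0.048 and -0.032 m and x of wand_tip in the frame of seam_mid between -0.007 and 0.007 m and z of wand_tip in the frame of seam_mid between -0.004 and 0.009 m and linear speed of wand below 0.08 m/s), for 0.08 s.
7. the blade's tip travels slowly (under 80 mm/s) on or just above the seam, 120 mm from seam_start (within 8 mm along it, 7 mm to its side, 9 mm above it) (y of wand_tip in the frame of seam_mid between -0.09 and -0.052 m and x of wand_tip in the frame of seam_mid between -0.007 and 0.007 m and z of wand_tip in the frame of seam_mid between -0.004 and 0.009 m and linear speed of wand below 0.08 m/s), for 0.08 s.
8. the blade enters the inlet slot, at least 10 mm deep (x of wand_tip in the frame of inlet between -0.004 and 0.004 m and y of wand_tip in the frame of inlet between -0.004 and 0.004 m and z of wand_tip in the frame of inlet below -0.01 m), for 0.05 s.
At the end, for the whole second after the job is handed in: Wand upright (0.12 rad) and still, blade in the inlet slot, tip within 4 mm of its axis and at least 42 mm below the mouth (collar within 4 mm of the face), carriage held down over 7 mm, handle gripped between the fingers with over 2 N (x of wand_tip in the frame of inlet between -0.004 and 0.004 m and y of wand_tip in the frame of inlet between -0.004 and 0.004 m and value of joint carriage above 0.007 m and z of wand_tip in the frame of inlet below -0.042 m and angle between wand_grip's own z axis and vertical below 0.12 rad and contact force between the fingers and wand above 2 N and linear speed of wand below 0.02 m/s and z of the grasp point in the frame of wand_grip between -0.05 and 0.042 m); the arm keeps its last pose, push and grip.
It fails at once if the wand presses on the analyser with more than 30 N (contact force between wand and analyser above 30 N).
It fails at once if the wand presses on the case with more than 30 N (contact force between wand and transport_case above 30 N).
It fails at once if a bystander (probe, dishes, flask, bottle, forceps or carton) is moved by more than 30 mm (distance of any of probe, petri, flask, reagent, forceps, cryobox from where it was at the start of the episode above 0.03 m).
It also fails if it takes over 67 s, if anything falls off the work surface, if the arm or the gripper's body presses on something with over 40 N, if the wrist force passes 120 N, or if a joint passes its speed limit or range.

## Working session

There is one attempt and no reset: what is moved stays moved. The work goes in short steps, Python scripts to look and compute and a tool call to move; the robot and the scene stay as the last step left them, time stands still between calls to the robot, and variables do not carry over. Pictures are saved under pics/ and viewed, and the job is handed in when it is done.

Besides the shell and the picture viewer there is one more tool, called after "Request:" as name(argument=value, ...) on one line, values as JSON. arm_command: Moves the arm, as the interface text tells. Its arguments: {"type":"object","properties":{"moves":{"type":"array"}},"required":["moves"]}

```bash
ls; mkdir -p pics; python3 - <<'E'
from workcell import bot
import cv2
o=bot.get_obs(); print({k:(v if not hasattr(v,'round') else v) for k,v in o.items()})
for n in ['side','top','wrist']:
    c=bot.get_calibration(n); print(n,c)
    im=bot.camera(n); cv2.imwrite(f'pics/{n}0.png',im[:,:,::-1])
E
```

```text
pics
{'clock': 0.0, 'joint_pos': array([ 1.10998684e+00,  2.41394582e-01,  3.72282348e-03,  1.33518007e+00,
       -1.07998521e-05,  1.57080500e+00]), 'joint_vel': array([-8.30807957e-04, -7.34066560e-04, -2.25041503e-03, -1.64693774e-03,
        7.46401296e-05,  9.18162174e-04]), 'tau': array([-1.18573655e-03, -3.72324729e+01,  2.52404022e+01,  1.70134770e-02,
       -9.62874469e-05, -1.60056817e-05]), 'eef_pos': array([0.22221854, 0.44760535, 0.40382123]), 'tool_rot': array([-0.37298462,  0.60158975,  0.37221224,  0.60035848]), 'ft_force': array([-0.3658425 , -0.7533495 , -0.04023886]), 'ft_torque': array([ 0.02185659, -0.01609324, -0.03163476]), 'grip_width': 0.08528019598612169}
side {'mtx': array([[499.77520138,   0.        , 313.88273323],
       [  0.        , 499.77520138, 196.81878566],
       [  0.        ,   0.        ,   1.        ]]), 'dist': array([-0.06332,  0.     ,  0.     ,  0.     ,  0.     ]), 'world_from_camera': array([[ 0.73138233,  0.53816681, -0.41887512,  0.03205555],
       [-0.68178137,  0.56264856, -0.46754761, -0.53559065],
       [-0.01593912,  0.627537
[... 511 characters left out ...]
2242067,  0.99243707,  1.07781527],
       [ 0.        ,  0.        ,  0.        ,  1.        ]])}
wrist {'mtx': array([[335.86276845,   0.        , 320.85970296],
       [  0.        , 335.86276845, 203.37085041],
       [  0.        ,   0.        ,   1.        ]]), 'dist': array([-0.00738001,  0.        ,  0.        ,  0.        ,  0.        ]), 'mount': array([[-3.69472281e-05,  3.10866476e-01, -9.50453593e-01,
         3.18007119e-02],
       [ 3.20908529e-04,  9.50453549e-01,  3.10866449e-01,
         7.97698112e-02],
       [ 9.99999948e-01, -2.93523011e-04, -1.34876328e-04,
         4.53551136e-04],
       [ 0.00000000e+00,  0.00000000e+00,  0.00000000e+00,
         1.00000000e+00]])}
```

View pics/side0.png

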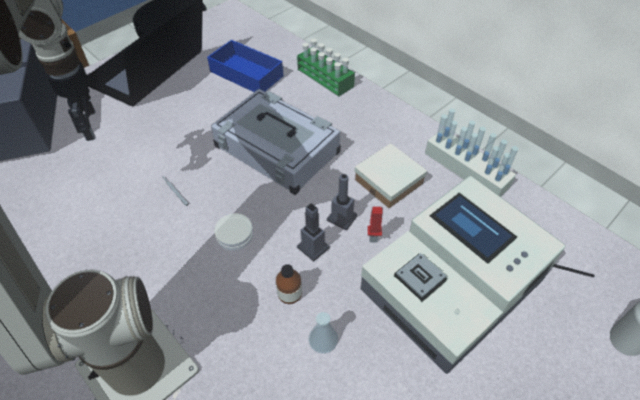

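View pics/top0.png

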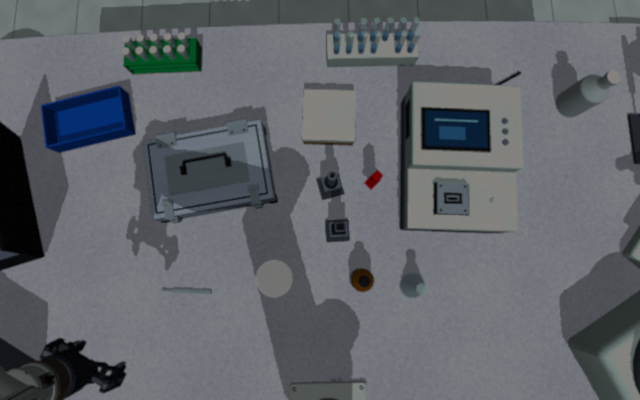

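View pics/wrist0.png

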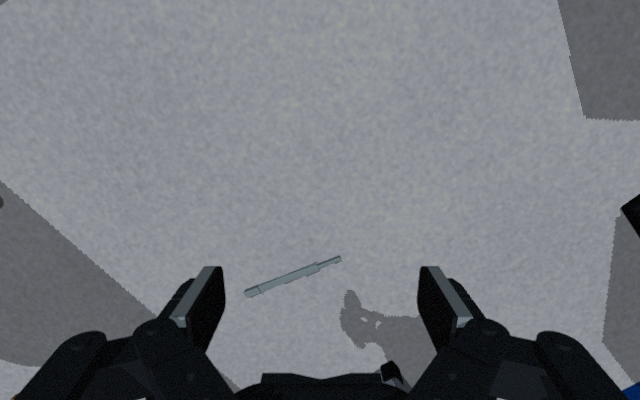

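```bash
python3 - <<'E'
import cv2
t=cv2.imread('pics/top0.png'); 
cv2.imwrite('pics/t_case.png',cv2.resize(t[110:230,135:295],None,fx=5,fy=5,interpolation=cv2.INTER_CUBIC))
cv2.imwrite('pics/t_dock.png',cv2.resize(t[160:250,300:400],None,fx=6,fy=6,interpolation=cv2.INTER_CUBIC))
cv2.imwrite('pics/t_in.png',cv2.resize(t[160:240,395:530],None,fx=5.5,fy=5.5,interpolation=cv2.INTER_CUBIC))
s=cv2.imread('pics/side0.png')
cv2.imwrite('pics/s_dock.png',cv2.resize(s[160:270,280:400],None,fx=5,fy=5,interpolation=cv2.INTER_CUBIC))
E
```

```text
(no output)
```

View pics/t_case.png

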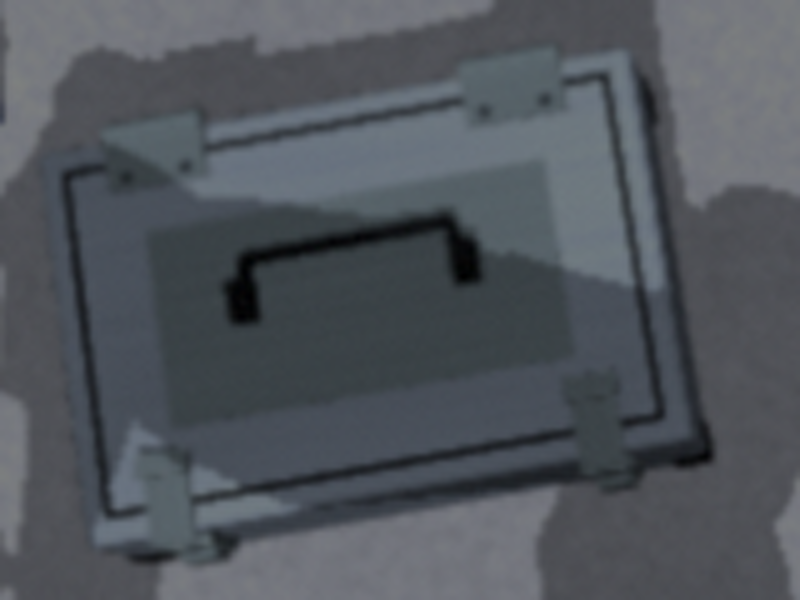

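View pics/t_dock.png

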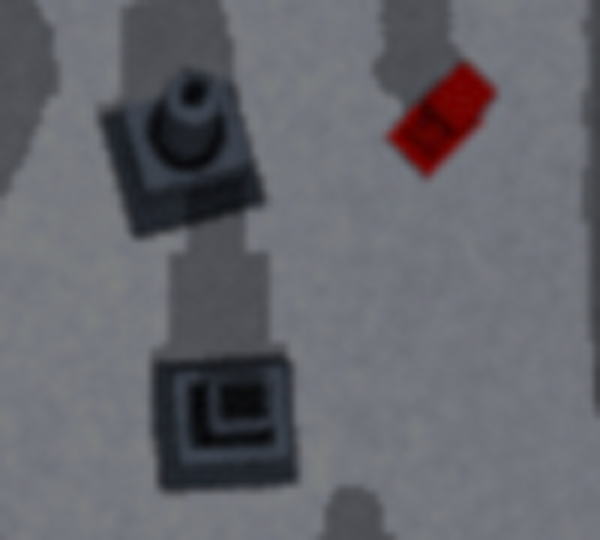

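View pics/t_in.png

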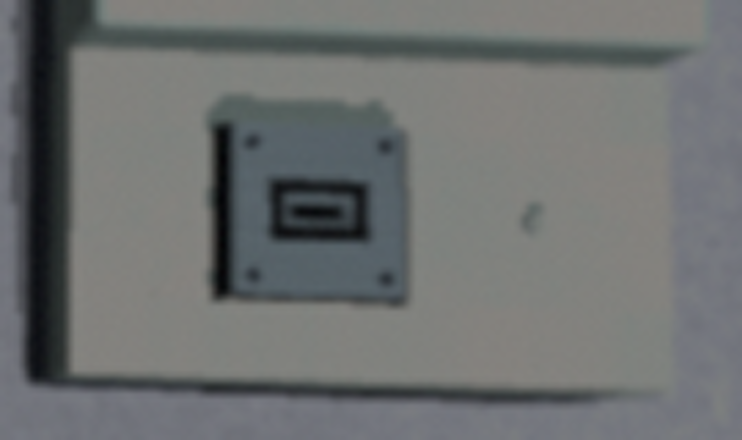

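View pics/s_dock.png

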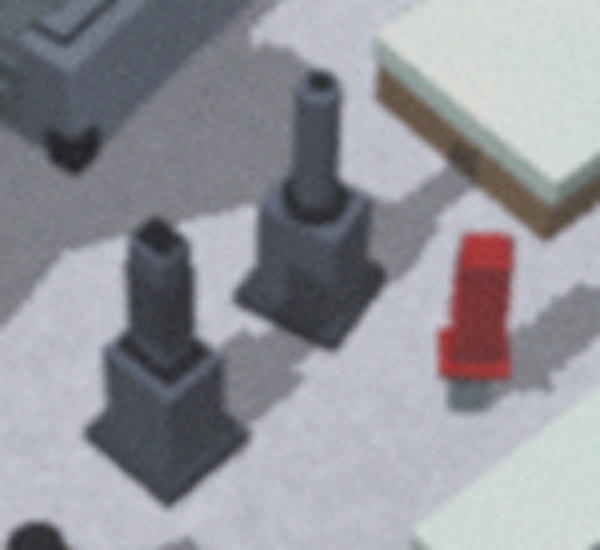

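```bash
cat > h.py <<'E'
import numpy as np, cv2
from scipy.spatial.transform import Rotation as R
from workcell import bot
def pose():
    o=bot.get_obs(); T=np.eye(4); T[:3,:3]=R.from_quat(o['tool_rot']).as_matrix(); T[:3,3]=o['eef_pos']; return T
def ray(name,px,T=None):
    c=bot.get_calibration(name)
    W=c['world_from_camera'] if name!='wrist' else T@c['mount']
    p=cv2.undistortPoints(np.array(px,float).reshape(-1,1,2),c['mtx'],c['dist']).reshape(-1,2)
    d=np.c_[p[:,0],-p[:,1],-np.ones(len(p))]@W[:3,:3].T
    return W[:3,3],d
def plane(name,px,z,T=None):
    o,d=ray(name,px,T); return o+d*((z-o[2])/d[:,2])[:,None]
def proj(name,P,T=None):
    c=bot.get_calibration(name)
    W=c['world_from_camera'] if name!='wrist' else T@c['mount']
    q=(np.array(P,float).reshape(-1,3)-W[:3,3])@W[:3,:3]
    q=q*[1,-1,-1]
    return cv2.projectPoints(q,np.zeros(3),np.zeros(3),c['mtx'],c['dist'])[0].reshape(-1,2)
E
python3 - <<'E'
from h import *
np.set_printoptions(precision=4,suppress=True)
print(pose())
t=lambda pts,ox,oy,s:[((x+.5)/s-.5+ox,(y+.5)/s-.5+oy) for x,y in pts]
# seam line visible ends + latch centres on seam
P=plane('top',t([(200,498),(570,433),(112,515),(660,413)],135,110,5),.085);print('seam',P)
d=P[1]-P[0];print('yaw of seam(+y away)',np.arctan2(-(P[0]-P[1])[0],(P[0]-P[1])[1]))
P=plane('top',t([(172,503),(597,428)],135,110,5),.088);print('latches',P,P.mean(0))
P=plane('top',t([(319,211)],395,160,5.5),.13);print('inlet',P)
P=plane('top',t([(284,210),(350,212)],395,160,5.5),.13);print(P)
P=plane('top',t([(242,403)],300,160,6),.161);print('wand top',P)
P=plane('top',t([(160,360),(285,355),(298,480),(163,490)],300,160,6),.0);print('foot',P,P.mean(0))
E
```

```text
[[-0.0007 -0.8957  0.4447  0.2222]
 [-0.0015  0.4447  0.8957  0.4477]
 [-1.      0.     -0.0016  0.404 ]
 [ 0.      0.      0.      1.    ]]
seam [[0.5258 0.3563 0.085 ]
 [0.5532 0.1768 0.085 ]
 [0.5185 0.3995 0.085 ]
 [0.5618 0.1334 0.085 ]]
yaw of seam(+y away) 0.15102691023795167
latches [[0.5234 0.3689 0.088 ]
 [0.5549 0.1633 0.088 ]] [0.5391 0.2661 0.088 ]
inlet [[ 0.5321 -0.2978  0.13  ]]
[[ 0.5329 -0.283   0.13  ]
 [ 0.5314 -0.3108  0.13  ]]
wand top [[ 0.4708 -0.0358  0.161 ]]
foot [[ 0.4992 -0.0096  0.    ]
 [ 0.5001 -0.0633  0.    ]
 [ 0.4464 -0.0672  0.    ]
 [ 0.4435 -0.0094  0.    ]] [ 0.4723 -0.0374  0.    ]
```

Request:
arm_command(moves=[0,0,0,-0.12,0,0,-1,0,0,0,-0.12,0,0,-1,0,0,0,-0.12,0,0,-1,0,0,0,-0.12,0,0,-1,0,-0.0155,-0.03,0,0,0,-1,0,-0.0155,-0.03,0,0,0,-1,0,-0.0155,-0.03,0,0,0,-1,0,-0.0155,-0.03,0,0,0,-1,0,-0.0155,-0.03,0,0,0,-1,0,-0.0155,-0.03,0,0,0,-1,0,-0.0155,-0.03,0,0,0,-1,0,-0.0155,-0.03,0,0,0,-1,0,-0.0155,-0.03,0,0,0,-1,0,-0.0155,-0.03,0,0,0,-1,0,-0.0155,-0.03,0,0,0,-1,0,-0.0155,-0.03,0,0,0,-1,0,-0.0155,-0.03,0,0,0,-1,0,-0.0155,-0.03,0,0,0,-1,0,-0.0155,-0.03,0,0,0,-1,0,-0.0155,-0.03,0,0,0,-1])

```text
clock: 1.82
eef_pos: [0.4989, -0.0371, 0.3989]
tool_rot: [-0.513, 0.489, 0.515, 0.482]
ft_force: [0.5, 0.2, 0.4]
grip_width: 0.0855
```

```bash
cat >> h.py <<'E'
np.set_printoptions(precision=4,suppress=True)
def status():
    T=pose(); o=bot.get_obs()
    print('t',o['clock'],'pos',T[:3,3],'zyaw',np.arctan2(T[1,2],T[0,2]),'x axis',T[:3,0],'F',o['ft_force'],'w',o['grip_width'],'j',o['joint_pos'])
    return T
def snap(fn,name='wrist'):
    T=pose(); im=bot.camera(name); cv2.imwrite('pics/'+fn,im[:,:,::-1]); np.save('pics/'+fn+'.npy',T); return T,im
E
python3 - <<'E'
from h import *
status(); snap('w1.png')
E
```

```text
t 1.8167 pos [ 0.4989 -0.0371  0.3989] zyaw 1.6282638342046514 x axis [-0.008  -0.0057 -1.    ] F [0.4908 0.1982 0.3805] w 0.08545240718126451 j [-0.0726  0.2473 -0.0015  1.3296 -0.0063 -0.13  ]
```

View pics/w1.png

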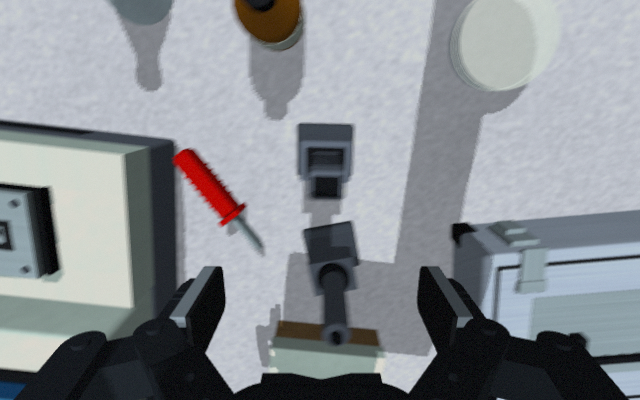

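```bash
python3 - <<'E'
import cv2
s=cv2.imread('pics/w1.png')
cv2.imwrite('pics/w1c.png',cv2.resize(s[110:215,275:380],None,fx=5.7,fy=5.7,interpolation=cv2.INTER_CUBIC))
E
```

```text
(no output)
```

View pics/w1c.png

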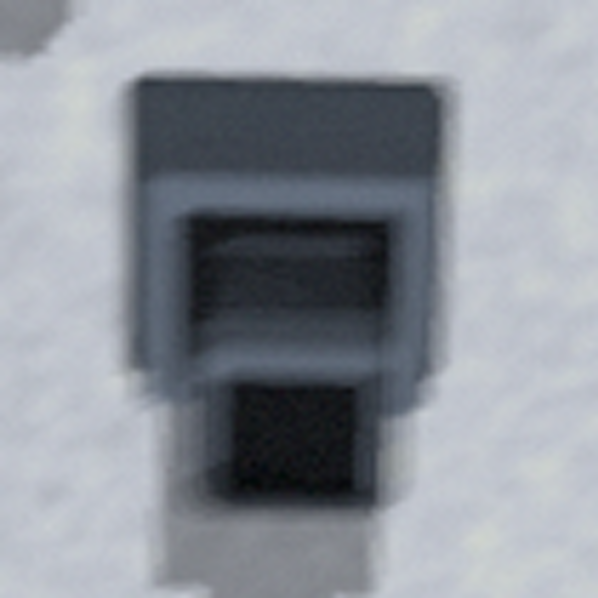

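```bash
python3 - <<'E'
from h import *
T=np.load('pics/w1.png.npy')
c=lambda x,y:((x+.5)/5.7-.5+275,(y+.5)/5.7-.5+110)
P=plane('wrist',[c(192,217),c(397,217)],.081,T);print('collar front edge',P,P[0]-P[1])
P=plane('wrist',[c(150,180),c(432,180)],.075,T);print('block front edge',P,P[0]-P[1])
P=plane('wrist',[c(138,80),c(440,80)],.0,T);print('foot/..',P,P[0]-P[1])
for z in (.121,.141,.161):
  P=plane('wrist',[c(230,383),c(357,383),c(357,495),c(230,495),c(212,500),c(378,500)],z,T);print(z,P)
E
```

```text
collar front edge [[ 0.4613 -0.0513  0.081 ]
 [ 0.4595 -0.0207  0.081 ]] [ 0.0018 -0.0306  0.    ]
block front edge [[ 0.457  -0.0581  0.075 ]
 [ 0.4545 -0.0154  0.075 ]] [ 0.0025 -0.0427  0.    ]
foot/.. [[ 0.4482 -0.0654  0.    ]
 [ 0.4449 -0.0088  0.    ]] [ 0.0033 -0.0565  0.    ]
0.121 [[ 0.477  -0.0438  0.121 ]
 [ 0.476  -0.0271  0.121 ]
 [ 0.4913 -0.026   0.121 ]
 [ 0.4924 -0.043   0.121 ]
 [ 0.4932 -0.0454  0.121 ]
 [ 0.4919 -0.0231  0.121 ]]
0.141 [[ 0.4723 -0.0436  0.141 ]
 [ 0.4714 -0.0283  0.141 ]
 [ 0.4855 -0.0273  0.141 ]
 [ 0.4864 -0.0429  0.141 ]
 [ 0.4872 -0.0451  0.141 ]
 [ 0.486  -0.0246  0.141 ]]
0.161 [[ 0.4676 -0.0434  0.161 ]
 [ 0.4668 -0.0294  0.161 ]
 [ 0.4797 -0.0285  0.161 ]
 [ 0.4805 -0.0428  0.161 ]
 [ 0.4812 -0.0448  0.161 ]
 [ 0.4801 -0.0261  0.161 ]]
```

Request:
arm_command(moves=[0,0.013,0,0,-0.006,-0.008,-1,0,0.013,0,0,0,0,-1,0,0,0,0,0,0,-1,0,0,0,0,0,0,-1])

```text
clock: 2.2
eef_pos: [0.4768, -0.0471, 0.3961]
tool_rot: [0.511, -0.49, -0.51, -0.488]
ft_force: [0.5, 0.0, -0.4]
grip_width: 0.0852
```

```bash
python3 - <<'E'
from h import *
status(); snap('w2.png')
s=cv2.imread('pics/w2.png')
cv2.imwrite('pics/w2c.png',cv2.resize(s[120:260,260:400],None,fx=4.2,fy=4.2,interpolation=cv2.INTER_CUBIC))
E
```

```text
t 2.2 pos [ 0.4768 -0.0471  0.3961] zyaw 1.614029992331043 x axis [-0.0004 -0.0035 -1.    ] F [ 0.4588  0.0386 -0.3659] w 0.08518150410984986 j [-0.0975  0.2034 -0.0655  1.302  -0.0035 -0.1407]
```

View pics/w2c.png

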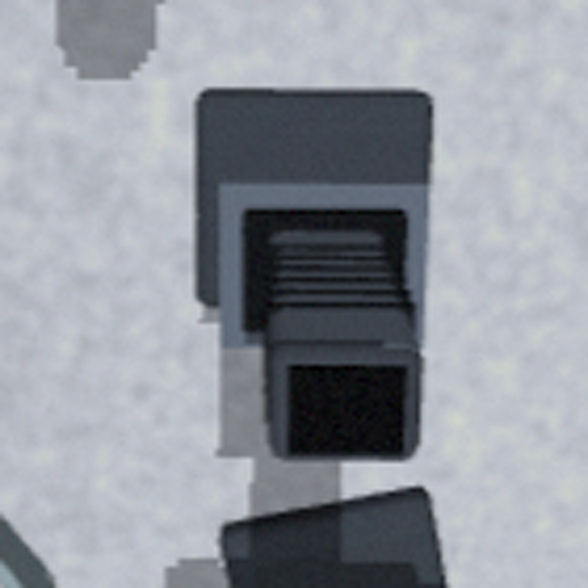

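```bash
python3 - <<'E'
from h import *
T=np.load('pics/w2.png.npy')
c=lambda x,y:((x+.5)/4.2-.5+260,(y+.5)/4.2-.5+120)
P=plane('wrist',[c(246,210),c(406,210)],.081,T);print('collar front edge',P,P[0]-P[1],P.mean(0))
P=plane('wrist',[c(220,184),c(429,184)],.075,T);print('block front edge',P,P[0]-P[1],P.mean(0))
P=plane('wrist',[c(268,347),c(419,347),c(416,458),c(273,458)],.161,T);print(P,P.mean(0))
P=plane('wrist',[c(288,366),c(406,366),c(405,453),c(290,453)],.161,T);print('cap',P,P.mean(0))
E
```

```text
collar front edge [[ 0.4593 -0.0508  0.081 ]
 [ 0.4579 -0.0181  0.081 ]] [ 0.0015 -0.0327  0.    ] [ 0.4586 -0.0345  0.081 ]
block front edge [[ 0.4554 -0.0564  0.075 ]
 [ 0.4535 -0.0131  0.075 ]] [ 0.0019 -0.0434  0.    ] [ 0.4544 -0.0348  0.075 ]
[[ 0.4628 -0.0464  0.161 ]
 [ 0.4618 -0.0236  0.161 ]
 [ 0.4799 -0.0226  0.161 ]
 [ 0.4809 -0.0448  0.161 ]] [ 0.4713 -0.0344  0.161 ]
cap [[ 0.4657 -0.0432  0.161 ]
 [ 0.4649 -0.0253  0.161 ]
 [ 0.4791 -0.0244  0.161 ]
 [ 0.4799 -0.0422  0.161 ]] [ 0.4724 -0.0338  0.161 ]
```

Request:
arm_command(moves=[0,0.0045,0.013,0,-0.0035,0,-1,0,0,0,0,0,0,-1,0.02,0,0,0,0,0,-1,0.02,0,0,0,0,0,-1,0.02,0,0,0,0,0,-1,0.02,0,0,0,0,0,-1,0,0,0,0,0,0,-1,0,0,0,0,0,0,-1])

```text
clock: 2.92
eef_pos: [0.4762, -0.0307, 0.3157]
tool_rot: [0.515, -0.485, -0.51, -0.488]
ft_force: [0.1, -0.9, -0.2]
grip_width: 0.0853
```

```bash
python3 - <<'E'
from h import *
status(); snap('w3.png')
E
```

```text
t 2.9167 pos [ 0.4762 -0.0307  0.3157] zyaw 1.6226425393765838 x axis [ 0.0085 -0.002  -1.    ] F [ 0.115  -0.9158 -0.2394] w 0.08530061485006353 j [-0.0639  0.2524 -0.2206  1.0892 -0.0014 -0.1158]
```

View pics/w3.png

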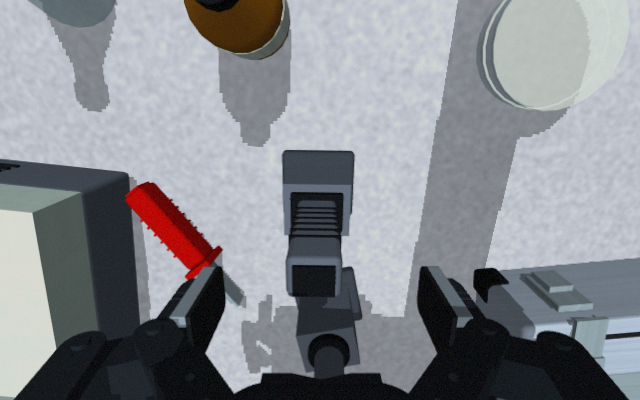

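Request:
arm_command(moves=[0,0.004,-0.0035,0.005,-0.002,0.0085,-1,0,0,0,0,0,0,-1,0.013,0,0,0,0,0,-1,0.013,0,0,0,0,0,-1,0.01,0,0,0,0,0,-1,0,0,0,0,0,0,-1,0,0,0,0,0,0,-1])

```text
clock: 3.55
eef_pos: [0.476, -0.0354, 0.2873]
tool_rot: [0.516, -0.485, -0.507, -0.491]
ft_force: [0.7, -0.6, 1.2]
grip_width: 0.0852
```

```bash
python3 - <<'E'
from h import *
status(); snap('w4.png')
E
```

```text
t 3.55 pos [ 0.476  -0.0354  0.2873] zyaw 1.6168876292436738 x axis [ 0.0146 -0.0017 -0.9999] F [ 0.6867 -0.5965  1.2094] w 0.08522971071540093 j [-0.0742  0.2776 -0.268   1.0104 -0.0007 -0.1203]
```

View pics/w4.png

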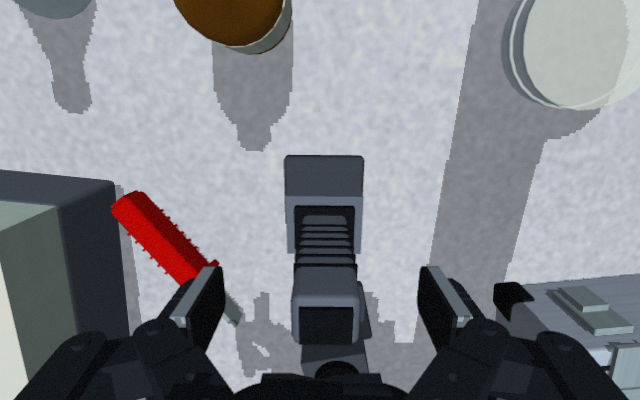

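Request:
arm_command(moves=[0.003,0.003,0,0,-0.002,0.01,-1,0.003,0.002,0,0,0,0.007,-1,0.002,0,0,0,0,0,-1,0,0,0,0,0,0,-1])

```text
clock: 3.93
eef_pos: [0.4716, -0.036, 0.2817]
tool_rot: [0.512, -0.488, -0.511, -0.488]
ft_force: [0.4, -0.2, 0.4]
grip_width: 0.0854
```

```bash
python3 - <<'E'
from h import *
status()
E
```

```text
t 3.9333 pos [ 0.4716 -0.036   0.2817] zyaw 1.6166007284551638 x axis [ 0.0011 -0.0008 -1.    ] F [ 0.4036 -0.1658  0.3673] w 0.08538432543283193 j [-0.0759  0.2814 -0.2793  1.0089 -0.0007 -0.1217]
```

Request:
arm_command(moves=[0,0,0.001,0,0,0,1,0,0,0,0,0,0,1,0,0,0,0,0,0,1,0,0,0,0,0,0,1,0,0,0,0,0,0,1,0,0,0,0,0,0,1,0,0,0,0,0,0,1,0,0,0,0,0,0,1,0,0,0,0,0,0,1])

```text
clock: 4.68
eef_pos: [0.4718, -0.0348, 0.2821]
tool_rot: [0.512, -0.488, -0.511, -0.489]
ft_force: [-0.6, -0.1, 1.1]
grip_width: 0.0233
```

```bash
python3 - <<'E'
from h import *
status(); snap('w5.png')
E
```

```text
t 4.6833 pos [ 0.4718 -0.0348  0.2821] zyaw 1.6168300838478302 x axis [ 0.002  -0.0008 -1.    ] F [-0.6387 -0.0951  1.0998] w 0.0233154691079454 j [-0.0733  0.2808 -0.2789  1.009  -0.0007 -0.1194]
```

View pics/w5.png

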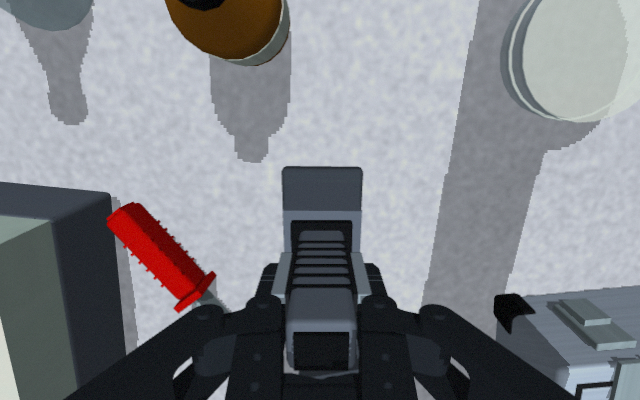

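Request:
arm_command(moves=[-0.006,0,0,0,0,0,1,-0.01,0,0,0,0,0,1,-0.014,0,0,0,0,0,1,-0.014,0,0,0,0,0,1,-0.014,0,0,0,0,0,1,-0.014,0,0,0,0,0,1,-0.014,0,0,0,0,0,1,-0.014,0,0,0,0,0,1,-0.014,0,0,0,0,0,1,-0.014,0,0,0,0,0,1,0,0,0,0,0,0,1,0,0,0,0,0,0,1])

```text
clock: 5.73
eef_pos: [0.4707, -0.0346, 0.4168]
tool_rot: [-0.511, 0.489, 0.512, 0.488]
ft_force: [-1.0, -0.0, -2.4]
grip_width: 0.0231
```

```bash
python3 - <<'E'
from h import *
status(); snap('w6.png')
E
```

```text
t 5.7333 pos [ 0.4707 -0.0346  0.4168] zyaw 1.6166558818827583 x axis [-0.0016 -0.0002 -1.    ] F [-1.0082 -0.04   -2.374 ] w 0.02311479178957375 j [-0.0734  0.1806 -0.0397  1.3521 -0.0003 -0.1192]
```

View pics/w6.png

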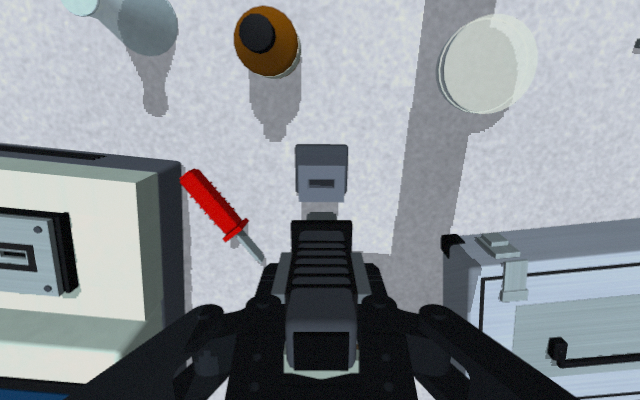

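Request:
arm_command(moves=[0,0,0,-0.105,0,0,1,0,-0.006,0.015,0,0,0,1,0,-0.0094,0.0285,0,0,0,1,0,-0.0094,0.0285,0,0,0,1,0,-0.0094,0.0285,0,0,0,1,0,-0.0094,0.0285,0,0,0,1,0,-0.0094,0.0285,0,0,0,1,0,-0.0094,0.0285,0,0,0,1,0,-0.0094,0.0285,0,0,0,1,0,-0.0094,0.0285,0,0,0,1,0,-0.0094,0.0285,0,0,0,1,0,-0.0094,0.0285,0,0,0,1,0,-0.0094,0.0285,0,0,0,1,0,-0.004,0.012,0,0,0,1,0,0,0,0,0,0,1,0,0,0,0,0,0,1])

```text
clock: 7.12
eef_pos: [0.5294, 0.3346, 0.3898]
tool_rot: [-0.53, 0.472, 0.542, 0.449]
ft_force: [-0.1, -0.6, -1.2]
grip_width: 0.0229
```

```bash
python3 - <<'E'
from h import *
status(); snap('w7.png')
E
```

```text
t 7.1167 pos [0.5294 0.3346 0.3898] zyaw 1.7222466978179138 x axis [-0.0347 -0.0141 -0.9993] F [-0.0572 -0.6012 -1.1748] w 0.022941916039771873 j [0.5623 0.5224 0.3815 1.4669 0.0065 0.4109]
```

View pics/w7.png

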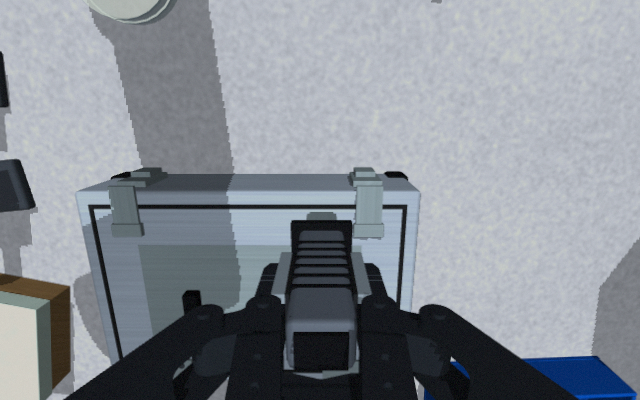

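```bash
python3 - <<'E'
import cv2
s=cv2.imread('pics/w7.png')
cv2.imwrite('pics/w7c.png',cv2.resize(s[160:260,80:240],None,fx=5,fy=5,interpolation=cv2.INTER_CUBIC))
cv2.imwrite('pics/w7d.png',cv2.resize(s[160:260,270:430],None,fx=5,fy=5,interpolation=cv2.INTER_CUBIC))
E
```

```text
(no output)
```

View pics/w7c.png

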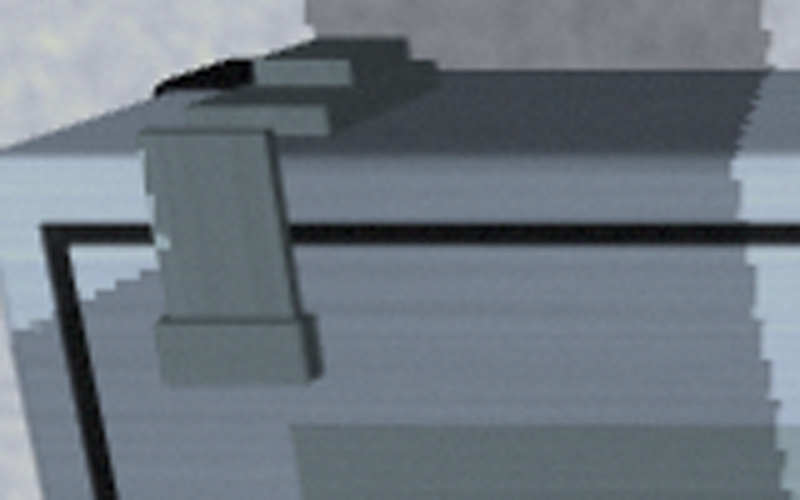

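View pics/w7d.png

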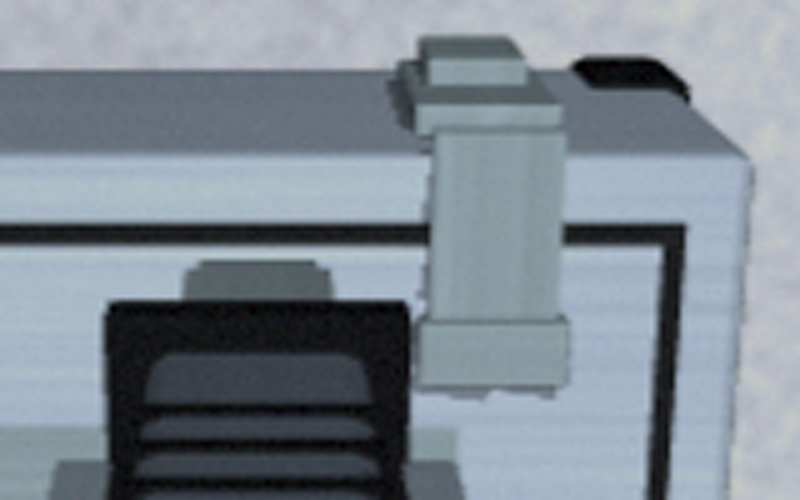

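```bash
python3 - <<'E'
from h import *
T=np.load('pics/w7.png.npy')
c=lambda x,y,ox:((x+.5)/5-.5+ox,(y+.5)/5-.5+160)
P=plane('wrist',[c(57,235,80),c(676,235,270),c(300,235,80),c(425,234,270)],.085,T);print('seam corners,latch edges',P)
d=P[1]-P[0];print(np.linalg.norm(d),np.arctan2(-d[0],d[1]),P[:2].mean(0))
P=plane('wrist',[c(224,232,80),c(498,232,270)],.091,T);print('latch',P,P.mean(0),np.linalg.norm(P[0]-P[1]))
# tip in tool frame: ray in tool coords
o,dd=ray('wrist',[c(188,263,270),c(330,263,270),c(259,263,270)],np.eye(4)); 
for x in (.250,.253,.256): print('tip tool',o+dd*((x-o[0])/dd[:,0])[:,None])
E
```

```text
seam corners,latch edges [[0.5619 0.1359 0.085 ]
 [0.5202 0.4036 0.085 ]
 [0.5553 0.1779 0.085 ]
 [0.5266 0.3611 0.085 ]]
0.2708565494535386 0.15449476748502913 [0.541  0.2697 0.085 ]
latch [[0.5545 0.1683 0.091 ]
 [0.5227 0.3723 0.091 ]] [0.5386 0.2703 0.091 ] 0.20648166852295805
tip tool [[ 0.25    0.0017 -0.009 ]
 [ 0.25    0.0017  0.0106]
 [ 0.25    0.0017  0.0008]]
tip tool [[ 0.253   0.0006 -0.0091]
 [ 0.253   0.0006  0.0107]
 [ 0.253   0.0006  0.0008]]
tip tool [[ 0.256  -0.0005 -0.0093]
 [ 0.256  -0.0004  0.0109]
 [ 0.256  -0.0004  0.0008]]
```

Request:
arm_command(moves=[0,0,0,0,-0.005,-0.02,1,0.005,0,0,0,-0.004,-0.016,1,0.012,0,0,0,0,0,1,0.012,0,0,0,0,0,1,0,0,0,0,0,0,1,0,0,0,0,0,0,1])

```text
clock: 7.67
eef_pos: [0.5288, 0.3257, 0.3587]
tool_rot: [0.534, -0.465, -0.534, -0.461]
ft_force: [0.3, 0.5, -1.2]
grip_width: 0.0235
```

```bash
cat >> h.py <<'E'
def seam():
    T=status(); tip=(T@[.253,0,.0008,1])[:3]; a=.153
    d=tip-[.5405,.269,.085]
    ex=np.array([np.cos(a),np.sin(a),0]);ey=np.array([-np.sin(a),np.cos(a),0])
    print('tip',tip,'seam frame',d@ex,d@ey,d[2]); 
    w=np.cross(T[:3,0],[0,0,-1]); print('tilt fix in tool',T[:3,:3].T@w, 'yaw err',np.arctan2(T[1,2],T[0,2])-np.pi/2-a)
E
python3 -c "
from h import *
seam()"
```

```text
t 7.6667 pos [0.5288 0.3257 0.3587] zyaw 1.7128479099020062 x axis [-0.0033 -0.004  -1.    ] F [ 0.3052  0.5486 -1.1934] w 0.023540725581204854 j [ 0.5524  0.5067  0.2757  1.3448 -0.0017  0.4104]
tip [0.5279 0.3255 0.1057] seam frame -0.003867691383180321 0.05777475058111343 0.020717788871040047
tilt fix in tool [ 0.     -0.0035 -0.0038] yaw err -0.010948416892890361
```

Request:
arm_command(moves=[0.004,-0.0035,0.008,-0.01,-0.003,-0.003,1,0.006,0,0,0,0,0,1,0,0,0,0,0,0,1,0,0,0,0,0,0,1])

```text
clock: 8.0
eef_pos: [0.5321, 0.3329, 0.3499]
tool_rot: [0.536, -0.461, -0.536, -0.462]
ft_force: [-0.3, 0.4, -0.4]
grip_width: 0.0233
```

```bash
python3 -c "
from h import *
seam();snap('w8.png')"
```

```text
t 8.0 pos [0.5321 0.3329 0.3499] zyaw 1.7208003996861216 x axis [ 0.0014  0.0008 -1.    ] F [-0.3456  0.3527 -0.4243] w 0.02327398661366179 j [ 0.5591  0.5212  0.2763  1.3244 -0.0001  0.4091]
tip [0.5323 0.3339 0.0969] seam frame 0.001807018015703604 0.06537232423076589 0.011899743351831485
tilt fix in tool [0.     0.0005 0.0015] yaw err -0.002995927108774915
```

View pics/w8.png

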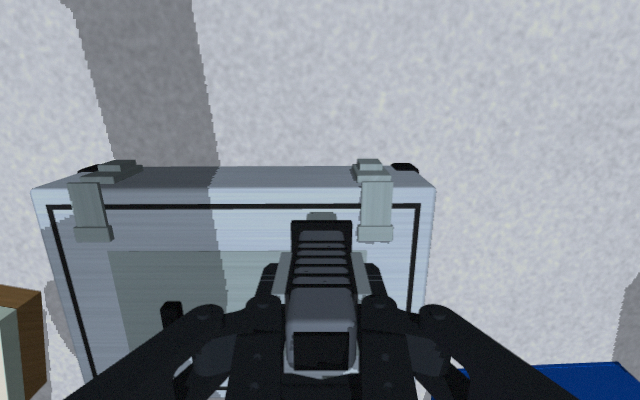

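Request:
arm_command(moves=[0.004,0.0015,0,0,0,0,1,0.0035,0,0,0,0,0,1,0,0,0,0,0,0,1,0,0,0,0,0,0,1])

```text
clock: 8.38
eef_pos: [0.5304, 0.333, 0.3421]
tool_rot: [0.537, -0.46, -0.536, -0.462]
ft_force: [-0.4, -0.4, -2.1]
grip_width: 0.0234
```

```bash
python3 -c "
from h import *
seam();snap('w9.png')
s=cv2.imread('pics/w9.png')
cv2.imwrite('pics/w9c.png',cv2.resize(s[160:260,240:400],None,fx=5,fy=5,interpolation=cv2.INTER_CUBIC))
"
```

```text
t 8.3833 pos [0.5304 0.333  0.3421] zyaw 1.721412563548935 x axis [ 0.0019  0.001  -1.    ] F [-0.3973 -0.3987 -2.1454] w 0.02339360593280606 j [ 0.5607  0.5218  0.2569  1.3038 -0.0002  0.41  ]
tip [0.5307 0.334  0.0891] seam frame 0.00027018514243107436 0.06573225092798886 0.004101450277886401
tilt fix in tool [-0.      0.0007  0.0021] yaw err -0.00238376324596154
```

View pics/w9c.png

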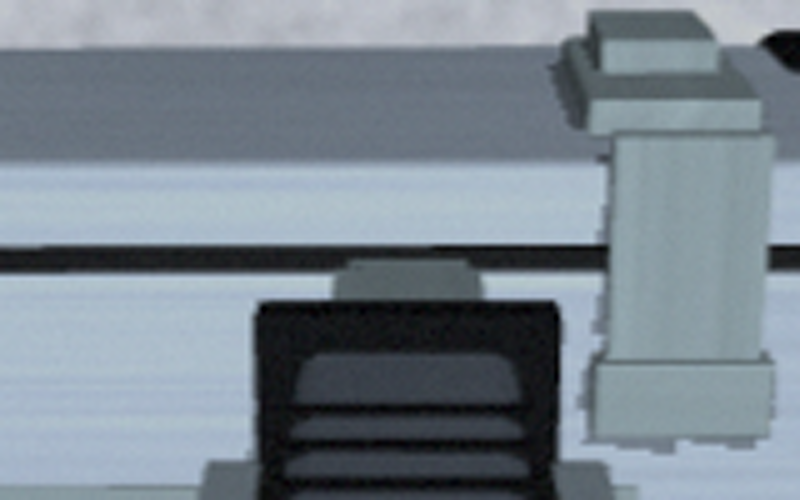

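Request:
arm_command(moves=[0,0,-0.0025,0,0,0.002,1,0,0,-0.0025,0,0,0,1,0,0,-0.0025,0,0,0,1,0,0,-0.0025,0,0,0,1,0,0,-0.0025,0,0,0,1,0,0,-0.0025,0,0,0,1,0,0,-0.0025,0,0,0,1,0,0,-0.0025,0,0,0,1,0,0,-0.0025,0,0,0,1,0,0,-0.0025,0,0,0,1])

```text
clock: 9.27
eef_pos: [0.5346, 0.3057, 0.3427]
tool_rot: [-0.536, 0.461, 0.536, 0.461]
ft_force: [0.5, -0.6, -0.8]
grip_width: 0.0234
```

```bash
python3 -c "
from h import *
seam()"
```

```text
t 9.2667 pos [0.5346 0.3057 0.3427] zyaw 1.7212933612731542 x axis [ 0.0006  0.0009 -1.    ] F [ 0.4836 -0.588  -0.7518] w 0.023427622760804755 j [0.5193 0.501  0.2244 1.2932 0.0005 0.3688]
tip [0.5347 0.3067 0.0897] seam frame -9.503880893945743e-06 0.03816985485759442 0.004664259167111731
tilt fix in tool [-0.      0.0008  0.0007] yaw err -0.002502965521742312
```

Request:
arm_command(moves=[0.001,0,-0.0025,0,0,0,1,0,0,-0.0025,0,0,0,1,0,0,-0.0025,0,0,0,1,0,0,-0.0025,0,0,0,1,0,0,-0.0025,0,0,0,1,0,0,-0.0025,0,0,0,1,0,0,-0.0025,0,0,0,1,0,0,-0.0025,0,0,0,1,0,0,-0.0025,0,0,0,1,0,0,-0.0025,0,0,0,1,0,0,-0.0025,0,0,0,1,0,0,-0.0025,0,0,0,1,0,0,-0.0025,0,0,0,1,0,0,-0.0025,0,0,0,1,0,0,-0.0025,0,0,0,1,0,0,-0.0025,0,0,0,1,0,0,-0.0025,0,0,0,1])

```text
clock: 10.68
eef_pos: [0.5417, 0.259, 0.3416]
tool_rot: [-0.536, 0.461, 0.536, 0.461]
ft_force: [0.4, 1.1, -2.7]
grip_width: 0.0232
```

```bash
python3 -c "
from h import *
seam();snap('w10.png')
s=cv2.imread('pics/w10.png')
cv2.imwrite('pics/w10c.png',cv2.resize(s[160:260,190:390],None,fx=4,fy=4,interpolation=cv2.INTER_CUBIC))"
```

```text
t 10.6833 pos [0.5417 0.259  0.3416] zyaw 1.7213277672494558 x axis [ 0.0008  0.001  -1.    ] F [ 0.4096  1.085  -2.7105] w 0.023201545736274608 j [0.4459 0.4706 0.1726 1.2716 0.0006 0.2954]
tip [0.5418 0.2601 0.0886] seam frame -0.00011648559718522393 -0.009019144954588196 0.00358138559982292
tilt fix in tool [0.     0.0009 0.0009] yaw err -0.002468559545440757
```

View pics/w10c.png

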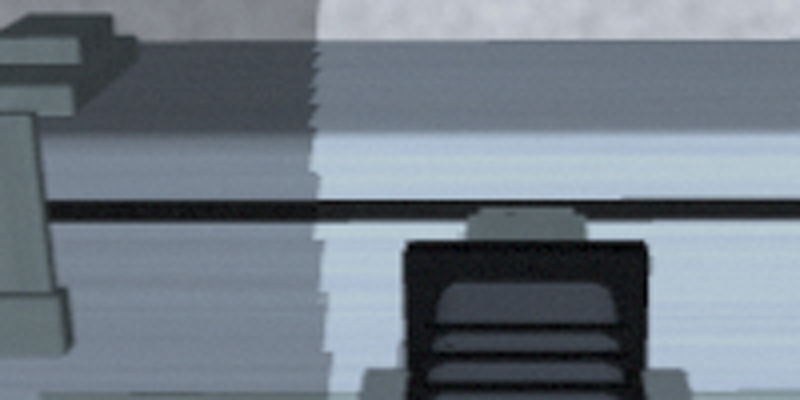

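On the seam; continue to about y = -0.066.

Request:
arm_command(moves=[0,0,-0.0025,0,0,0,1,0,0,-0.0025,0,0,0,1,0,0,-0.0025,0,0,0,1,0,0,-0.0025,0,0,0,1,0,0,-0.0025,0,0,0,1,0,0,-0.0025,0,0,0,1,0,0,-0.0025,0,0,0,1,0,0,-0.0025,0,0,0,1,0,0,-0.0025,0,0,0,1,0,0,-0.0025,0,0,0,1,0,0,-0.0025,0,0,0,1,0,0,-0.0025,0,0,0,1,0,0,-0.0025,0,0,0,1,0,0,-0.0025,0,0,0,1,0,0,-0.0025,0,0,0,1,0,0,-0.0025,0,0,0,1,0,0,-0.0025,0,0,0,1,0,0,-0.0025,0,0,0,1,0,0,-0.0025,0,0,0,1,0,0,-0.002,0,0,0,1])

```text
clock: 12.4
eef_pos: [0.5499, 0.2045, 0.3417]
tool_rot: [0.536, -0.461, -0.536, -0.462]
ft_force: [-0.4, -0.1, -1.1]
grip_width: 0.0232
```

```bash
python3 -c "
from h import *
seam();snap('w11.png')
s=cv2.imread('pics/w11.png')
cv2.imwrite('pics/w11c.png',cv2.resize(s[160:260,190:390],None,fx=4,fy=4,interpolation=cv2.INTER_CUBIC))"
```

```text
t 12.4 pos [0.5499 0.2045 0.3417] zyaw 1.7210078088312124 x axis [ 0.001   0.0008 -1.    ] F [-0.4019 -0.073  -1.1076] w 0.023163606198633866 j [0.3559 0.4435 0.1299 1.2561 0.0004 0.2057]
tip [0.5501 0.2055 0.0887] seam frame -0.00023877408721525208 -0.06425414517229615 0.00367328567196841
tilt fix in tool [-0.      0.0006  0.0011] yaw err -0.0027885179636841506
```

View pics/w11c.png

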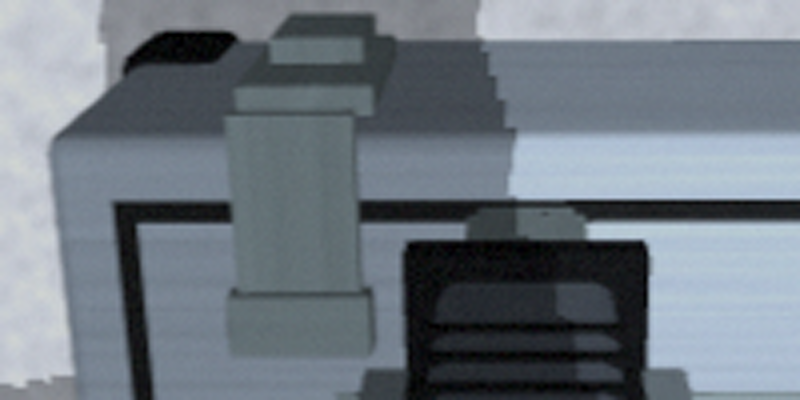

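Request:
arm_command(moves=[-0.008,0,0,0,0,0,1,-0.0135,0,0,0,0,0,1,-0.0135,0,0,0,0,0,1,-0.0135,0,0,0,0,0,1,-0.0135,0,0,0,0,0,1,-0.0135,0,0,0,0,0,1,-0.0135,0,0,0,0,0,1,-0.0135,0,0,0,0,0,1,-0.0135,0,0,0,0,0,1,0,0,0,0.1,0,0,1,0,0,0,0.1,0,0,1,0,0,0,0,0,0,1])

```text
clock: 13.45
eef_pos: [0.5488, 0.2043, 0.4707]
tool_rot: [-0.486, 0.512, 0.485, 0.516]
ft_force: [-0.5, -0.2, -1.3]
grip_width: 0.0235
```

```bash
python3 -c "
from h import *
status()"
```

```text
t 13.45 pos [0.5488 0.2043 0.4707] zyaw 1.5135849838206292 x axis [ 0.0053  0.0029 -1.    ] F [-0.5465 -0.2031 -1.2842] w 0.023478808596163556 j [0.3562 0.4016 0.4002 1.5634 0.0009 0.4135]
```

Request:
arm_command(moves=[0,0,-0.014,0,0,0,1,0,-0.0005,-0.027,0,0,0,1,0,-0.0005,-0.027,0,0,0,1,0,-0.0005,-0.027,0,0,0,1,0,-0.0005,-0.027,0,0,0,1,0,-0.0005,-0.027,0,0,0,1,0,-0.0005,-0.027,0,0,0,1,0,-0.0005,-0.027,0,0,0,1,0,0,-0.014,0,0,0,1,0,0,0,0,0,0,1])

```text
clock: 14.28
eef_pos: [0.539, -0.0253, 0.4707]
tool_rot: [-0.494, 0.506, 0.492, 0.508]
ft_force: [-0.6, 0.7, -1.2]
grip_width: 0.0232
```

```bash
python3 -c "
from h import *
T=status()
w=np.cross(T[:3,0],[0,0,-1]); print('tilt fix in tool',T[:3,:3].T@w)"
```

```text
t 14.2833 pos [ 0.539  -0.0253  0.4707] zyaw 1.542503289916023 x axis [ 0.0038  0.0001 -1.    ] F [-0.5665  0.7127 -1.1798] w 0.023221831165883975 j [-0.047   0.3033  0.2592  1.5229  0.0003 -0.0187]
tilt fix in tool [0.     0.0002 0.0038]
```

Request:
arm_command(moves=[0,0,-0.014,0.026,0,0.004,1,0,-0.0005,-0.027,0,0,0,1,0,-0.0005,-0.027,0,0,0,1,0,-0.0005,-0.027,0,0,0,1,0,-0.0005,-0.027,0,0,0,1,0,-0.0005,-0.027,0,0,0,1,0,-0.0005,-0.027,0,0,0,1,0,-0.0005,-0.027,0,0,0,1,0,-0.0005,-0.027,0,0,0,1,0,0,-0.024,0,0,0,1,0,0,-0.01,0,0,0,1,0,0,0,0,0,0,1,0,0,0,0,0,0,1])

```text
clock: 15.37
eef_pos: [0.5282, -0.2988, 0.4695]
tool_rot: [-0.491, 0.507, 0.495, 0.507]
ft_force: [-0.3, -0.8, -2.0]
grip_width: 0.0234
```

```bash
python3 -c "
from h import *
T=status()
w=np.cross(T[:3,0],[0,0,-1]); print('tilt fix in tool',T[:3,:3].T@w)
snap('w12.png')"
```

```text
t 15.3667 pos [ 0.5282 -0.2988  0.4695] zyaw 1.5425316103629503 x axis [-0.0037  0.0056 -1.    ] F [-0.2895 -0.8083 -1.9542] w 0.023425575827190046 j [-0.5155  0.4558  0.4797  1.6006  0.003  -0.4872]
tilt fix in tool [ 0.      0.0055 -0.0038]
```

View pics/w12.png

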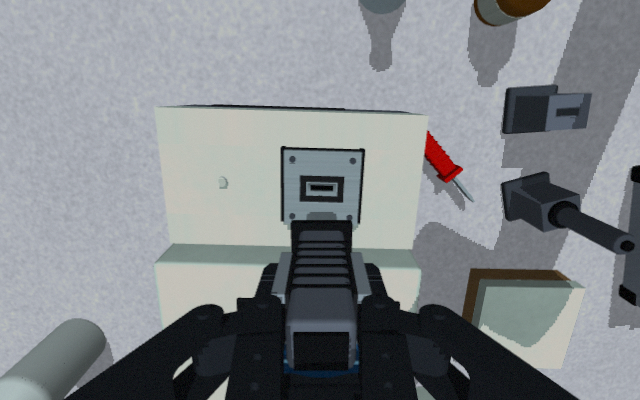

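```bash
cat >> h.py <<'E'
def inlet(fn,roi):
    T=np.load('pics/'+fn+'.npy'); im=cv2.imread('pics/'+fn); y0,y1,x0,x1=roi
    g=cv2.cvtColor(im[y0:y1,x0:x1],cv2.COLOR_BGR2GRAY); g=cv2.resize(g,None,fx=8,fy=8,interpolation=cv2.INTER_CUBIC)
    _,m=cv2.threshold(g,0,255,cv2.THRESH_BINARY_INV+cv2.THRESH_OTSU)
    cs,h=cv2.findContours(m,cv2.RETR_CCOMP,cv2.CHAIN_APPROX_NONE)
    for i,c in enumerate(cs):
        if cv2.contourArea(c)<1500: continue
        b=cv2.boxPoints(cv2.minAreaRect(c)); px=(b+.5)/8-.5+[x0,y0]
        P=plane('wrist',px,.13,T); e=[P[1]-P[0],P[2]-P[1]]
        L=max(e,key=lambda v:abs(v[1])); L=L*np.sign(L[1]); S=min(e,key=lambda v:abs(v[1]))
        print('hole' if h[0][i][3]>=0 else 'dark','px',px.mean(0),'ctr',P.mean(0),'size',np.linalg.norm(L),np.linalg.norm(S),'yaw',np.arctan2(-L[0],L[1]))
    cv2.imwrite('pics/m_'+fn,m)
E
python3 - <<'E'
from h import *
inlet('w12.png',(172,206,296,348))
s=cv2.imread('pics/w12.png')
cv2.imwrite('pics/w12c.png',cv2.resize(s[140:240,270:370],None,fx=6,fy=6,interpolation=cv2.INTER_CUBIC))
E
```

```text
dark px [321.125  187.3125] ctr [ 0.532  -0.2964  0.13  ] size 0.022114527840240136 0.006385075274025519 yaw -0.029313587787600504
dark px [321.3079 188.5438] ctr [ 0.5334 -0.2962  0.13  ] size 0.04143850995498919 0.025728689928574466 yaw -0.05682063983211458
hole px [321.3196 188.6342] ctr [ 0.5333 -0.2962  0.13  ] size 0.03007213618091738 0.01405354293991494 yaw -0.056168890502061815
```

View pics/w12c.png

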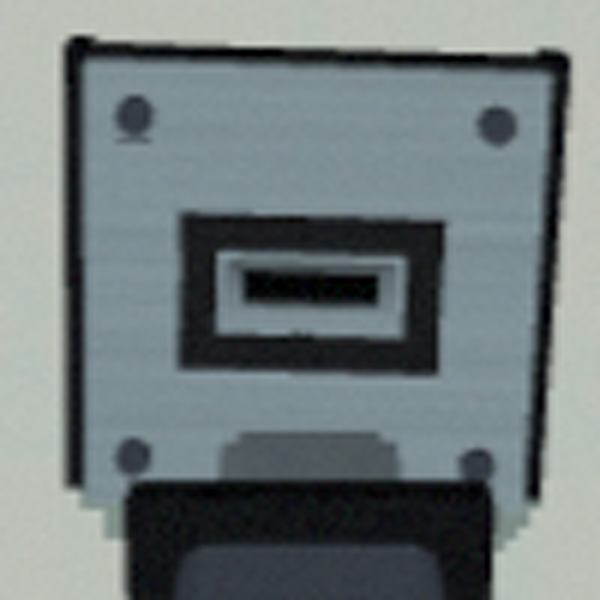

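Request:
arm_command(moves=[0,-0.005,0.002,0.028,0.0055,-0.004,1,0,0,0,0,0,0,1,0.012,0,0,0,0,0,1,0.012,0,0,0,0,0,1,0.012,0,0,0,0,0,1,0.012,0,0,0,0,0,1,0.006,0,0,0,0,0,1,0,0,0,0,0,0,1,0,0,0,0,0,0,1])

```text
clock: 16.17
eef_pos: [0.5348, -0.2838, 0.4171]
tool_rot: [-0.492, 0.507, 0.492, 0.509]
ft_force: [-0.7, 0.0, -0.1]
grip_width: 0.023
```

```bash
cat >> h.py <<'E'
def ins(fn=None,C=(.5333,-.2962,.13),a=-.0565,tip=(.253,-.0003,.0008)):
    T=status(); t=(T@[*tip,1])[:3]; d=t-np.array(C)
    ex=np.array([np.cos(a),np.sin(a),0]);ey=np.array([-np.sin(a),np.cos(a),0])
    print('tip in inlet',d@ex,d@ey,d[2],'=> tool shift',T[:3,:3].T@(-d))
    w=np.cross(T[:3,0],[0,0,-1]); print('tilt fix in tool',T[:3,:3].T@w,'rot x',np.arctan2(T[1,2],T[0,2])-np.pi/2-a)
    if fn:
        snap(fn); s=cv2.imread('pics/'+fn); cv2.imwrite('pics/c_'+fn,cv2.resize(s[160:260,250:390],None,fx=5.5,fy=5.5,interpolation=cv2.INTER_CUBIC))
E
python3 -c "
from h import *
ins('w13.png')"
```

```text
t 16.1667 pos [ 0.5348 -0.2838  0.4171] zyaw 1.5376607361585983 x axis [ 0.0023  0.0021 -1.    ] F [-0.7492  0.0459 -0.0887] w 0.022968888210507965 j [-0.4884  0.4518  0.3395  1.4574  0.0029 -0.4553]
tip in inlet 0.0016612038834954886 0.01386190926974224 0.03409845498471714 => tool shift [ 0.0341  0.0021 -0.0139]
tilt fix in tool [0.     0.0021 0.0023] rot x 0.023364409363701773
```

View pics/c_w13.png

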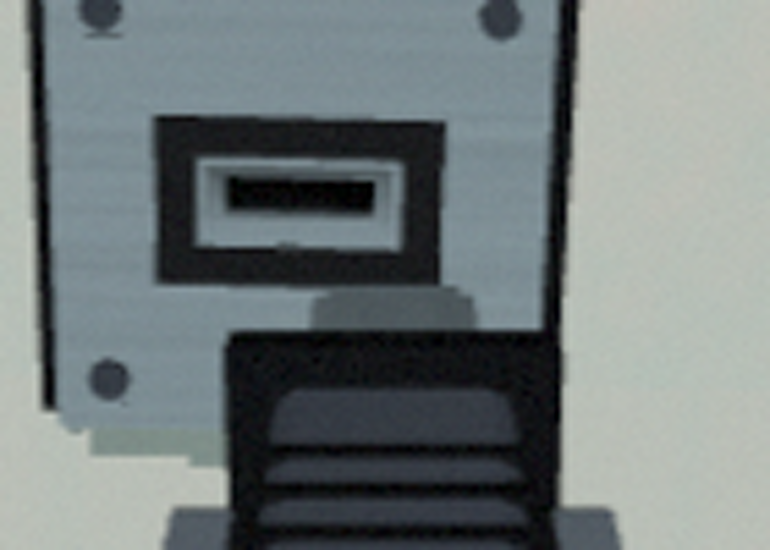

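Request:
arm_command(moves=[0,0.002,-0.007,0.023,0.002,0.002,1,0,0,-0.006,0,0,0,1,0,0,0,0,0,0,1,0,0,0,0,0,0,1,0,0,0,0,0,0,1])

```text
clock: 16.63
eef_pos: [0.5325, -0.2985, 0.4205]
tool_rot: [-0.487, 0.514, 0.483, 0.515]
ft_force: [-0.3, -0.0, -1.7]
grip_width: 0.0232
```

```bash
python3 -c "
from h import *
ins('w14.png')
inlet('w14.png',(172,220,290,352))"
```

```text
t 16.6333 pos [ 0.5325 -0.2985  0.4205] zyaw 1.5124112875714484 x axis [ 0.005 -0.003 -1.   ] F [-0.2799 -0.0364 -1.7388] w 0.02315125083831196 j [-0.5109  0.4595  0.3603  1.4658 -0.0002 -0.4525]
tip in inlet 0.000876901230808665 -0.0021779111312485435 0.037525246347177965 => tool shift [0.0375 0.0011 0.0023]
tilt fix in tool [ 0.     -0.0027  0.0051] rot x -0.0018850392234481747
dark px [323.75 194.75] ctr [ 0.5318 -0.2964  0.13  ] size 0.02232162689074954 0.006193863260356635 yaw -0.0572257580628616
dark px [324.3125 196.5625] ctr [ 0.5335 -0.2961  0.13  ] size 0.04144687457720251 0.025716902367941306 yaw -0.057309219031831504
hole px [324.1875 196.375 ] ctr [ 0.5332 -0.2961  0.13  ] size 0.030144723678954058 0.013801222331042409 yaw -0.05725012731136
```

View pics/c_w14.png

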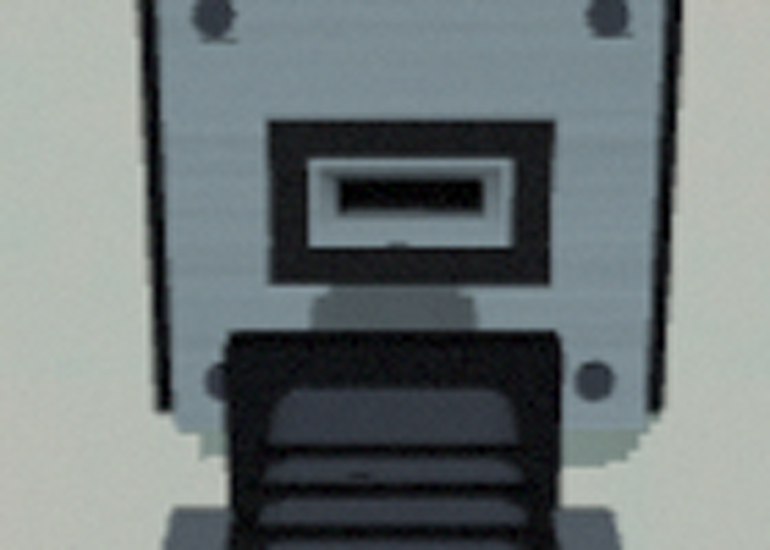

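Request:
arm_command(moves=[0.004,-0.0005,0.0015,0,-0.003,0.005,1,0.006,0,0,0,0,0,1,0.006,0,0,0,0,0,1,0.006,0,0,0,0,0,1,0.003,0,0,0,0,0,1,0,0,0,0,0,0,1,0,0,0,0,0,0,1,0,0,0,0,0,0,1])

```text
clock: 17.35
eef_pos: [0.5329, -0.2964, 0.3913]
tool_rot: [-0.484, 0.514, 0.487, 0.514]
ft_force: [0.2, -0.5, -1.7]
grip_width: 0.0232
```

```bash
python3 -c "
from h import *
ins('w15.png')
inlet('w15.png',(172,220,290,352))"
```

```text
t 17.35 pos [ 0.5329 -0.2964  0.3913] zyaw 1.512807424706482 x axis [-0.0029  0.0024 -1.    ] F [ 0.2267 -0.4595 -1.6957] w 0.023206310235934332 j [-0.5077  0.4699  0.3014  1.406   0.0007 -0.4497]
tip in inlet -0.0008929491861312378 0.0011625915004747338 0.008283825392865485 => tool shift [ 0.0083 -0.0009 -0.0012]
tilt fix in tool [ 0.      0.0022 -0.003 ] rot x -0.0014889020884145607
dark px [319.5    208.9375] ctr [ 0.5318 -0.2963  0.13  ] size 0.022052673528811084 0.005920853824686024 yaw -0.058323694625701465
dark px [319.6875 206.6875] ctr [ 0.5302 -0.296   0.13  ] size 0.041501338695789765 0.019407035515500683 yaw -0.0582529079937401
```

View pics/c_w15.png

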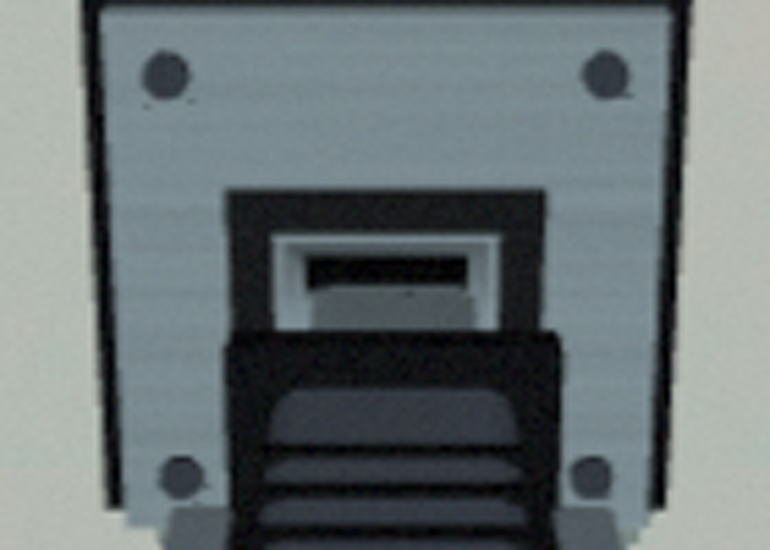

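Request:
arm_command(moves=[0.002,0,-0.0006,0,0.002,-0.003,1,0.002,0,0,0,0,0,1,0,0,0,0,0,0,1,0,0,0,0,0,0,1])

```text
clock: 17.73
eef_pos: [0.5331, -0.2972, 0.388]
tool_rot: [-0.486, 0.514, 0.484, 0.515]
ft_force: [-0.5, 0.6, -2.2]
grip_width: 0.0232
```

```bash
python3 -c "
from h import *
ins('w16.png')"
```

```text
t 17.7333 pos [ 0.5331 -0.2972  0.388 ] zyaw 1.5128254748898187 x axis [ 0.0023 -0.0012 -1.    ] F [-0.5362  0.5987 -2.2286] w 0.023216218029779318 j [-0.5086  0.4692  0.2917  1.3907  0.0001 -0.4506]
tip in inlet 0.000708120540276843 -0.0004287184011514959 0.0049679991310878635 => tool shift [0.005  0.0007 0.0004]
tilt fix in tool [-0.     -0.001   0.0023] rot x -0.0014708519050778898
```

View pics/c_w16.png

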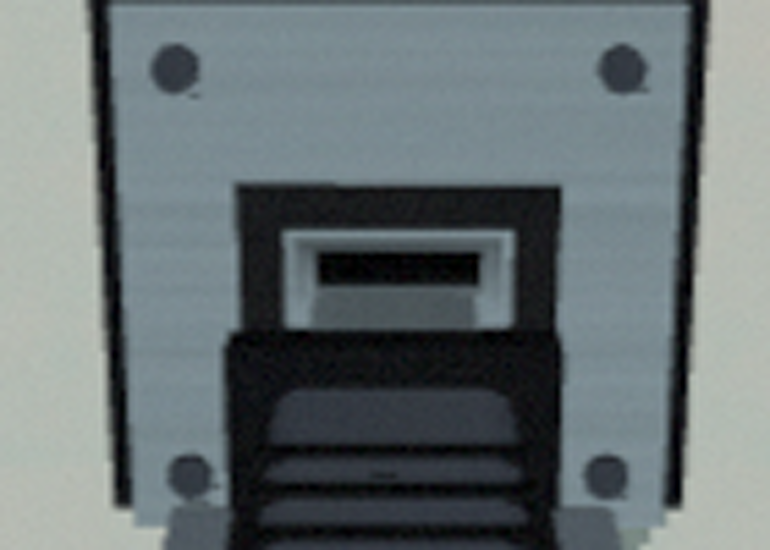

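Request:
arm_command(moves=[0.001,0.0002,0.0006,0.0015,-0.0005,0.0012,1,0.002,0,0,0,0,0,1,0.002,0,0,0,0,0,1,0,0,0,0,0,0,1,0,0,0,0,0,0,1])

```text
clock: 18.2
eef_pos: [0.5329, -0.2965, 0.3827]
tool_rot: [-0.485, 0.515, 0.484, 0.515]
ft_force: [-0.8, 0.4, -1.5]
grip_width: 0.0233
```

```bash
python3 -c "
from h import *
ins('w17.png')"
```

```text
t 18.2 pos [ 0.5329 -0.2965  0.3827] zyaw 1.5110991650117758 x axis [ 0.0014 -0.0007 -1.    ] F [-0.804   0.3523 -1.4809] w 0.023300544908865146 j [-0.5078  0.4704  0.2801  1.379   0.     -0.4481]
tip in inlet 0.00022892159235567272 0.00029102061619855314 -0.0002560304625266463 => tool shift [-0.0003  0.0002 -0.0003]
tilt fix in tool [ 0.     -0.0007  0.0014] rot x -0.0031971617831207874
```

View pics/c_w17.png

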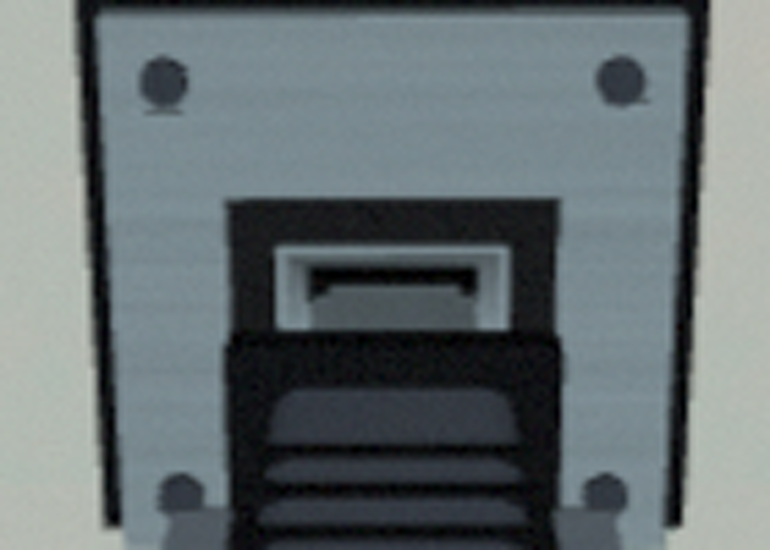

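Request:
arm_command(moves=[0.002,0,0,0.002,0,0.001,1,0.002,0,0,0,0,0,1,0.002,0,0,0,0,0,1,0.002,0,0,0,0,0,1,0,0,0,0,0,0,1])

```text
clock: 18.67
eef_pos: [0.5329, -0.2965, 0.3739]
tool_rot: [-0.485, 0.515, 0.484, 0.515]
ft_force: [-0.5, 0.1, -1.4]
grip_width: 0.0235
```

```bash
python3 -c "
from h import *
ins('w18.png')"
```

```text
t 18.6667 pos [ 0.5329 -0.2965  0.3739] zyaw 1.5089159236376908 x axis [ 0.0003 -0.0007 -1.    ] F [-0.4833  0.097  -1.4415] w 0.023492572466219587 j [-0.5076  0.4743  0.2634  1.3592 -0.0005 -0.4458]
tip in inlet 2.702253425003397e-05 0.0002914668216756408 -0.009107047695801396 => tool shift [-0.0091  0.     -0.0003]
tilt fix in tool [-0.     -0.0007  0.0003] rot x -0.005380403157205775
```

View pics/c_w18.png

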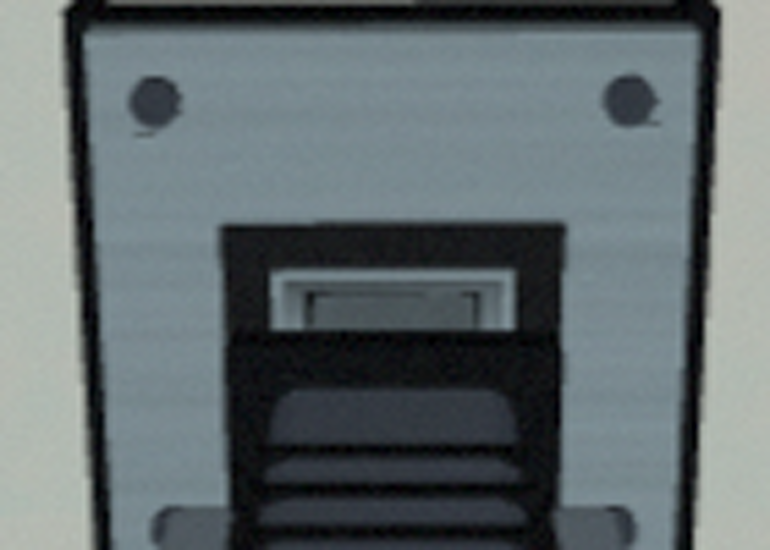

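Request:
arm_command(moves=[0.002,0,-0.0002,-0.005,-0.0005,0,1,0.002,0,0,0,0,0,1,0.002,0,0,0,0,0,1,0.002,0,0,0,0,0,1,0.002,0,0,0,0,0,1,0.002,0,0,0,0,0,1,0.002,0,0,0,0,0,1,0.002,0,0,0,0,0,1,0.002,0,0,0,0,0,1])

```text
clock: 19.47
eef_pos: [0.533, -0.2968, 0.3547]
tool_rot: [-0.486, 0.514, 0.485, 0.514]
ft_force: [-0.5, -0.2, -1.8]
grip_width: 0.0232
```

```bash
python3 -c "
from h import *
ins('w19.png')"
```

```text
t 19.4667 pos [ 0.533  -0.2968  0.3547] zyaw 1.5144607695336765 x axis [ 0.0012 -0.0006 -1.    ] F [-0.4562 -0.2313 -1.7924] w 0.023201953488083002 j [-0.5081  0.4831  0.227   1.3134  0.     -0.4518]
tip in inlet 0.0003856657249058961 9.194376237601582e-06 -0.02833603720997041 => tool shift [-0.0283  0.0004 -0.    ]
tilt fix in tool [-0.     -0.0006  0.0012] rot x 0.00016444273877991994
```

Request:
arm_command(moves=[0.002,0.0002,0,0,-0.0005,0.001,1,0.002,0,0,0,0,0,1,0.002,0,0,0,0,0,1,0.002,0,0,0,0,0,1,0.002,0,0,0,0,0,1,0.002,0,0,0,0,0,1])

```text
clock: 20.02
eef_pos: [0.5328, -0.2968, 0.3423]
tool_rot: [-0.486, 0.514, 0.485, 0.514]
ft_force: [-1.2, -0.0, 2.1]
grip_width: 0.0231
```

```bash
python3 -c "
from h import *
ins('w20.png')"
```

```text
t 20.0167 pos [ 0.5328 -0.2968  0.3423] zyaw 1.5144453227422892 x axis [ 0.0007 -0.0002 -1.    ] F [-1.235  -0.0424  2.1382] w 0.02308905374270898 j [-0.5082  0.4892  0.2041  1.285   0.0001 -0.4519]
tip in inlet -3.751078521748337e-05 0.0001719395608341416 -0.04074964445320567 => tool shift [-0.0407 -0.0001 -0.0002]
tilt fix in tool [ 0.     -0.0002  0.0007] rot x 0.00014899594739260086
```

View pics/w20.png

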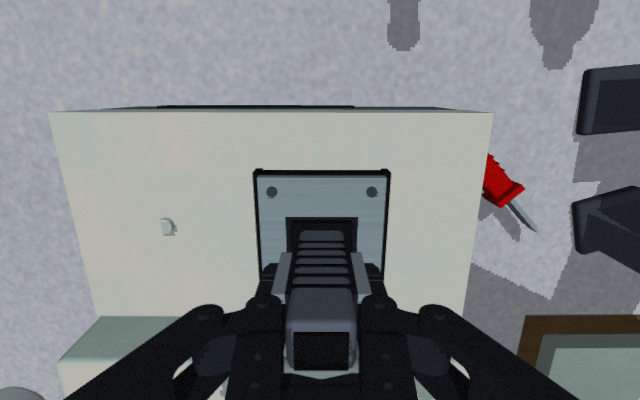

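Request:
arm_command(moves=[0.0015,0,0,0,0,0.0005,1,0.0015,0,0,0,0,0,1,0.001,0,0,0,0,0,1])

```text
clock: 20.32
eef_pos: [0.5326, -0.2966, 0.339]
tool_rot: [-0.486, 0.514, 0.485, 0.514]
ft_force: [-1.8, 1.0, 2.7]
grip_width: 0.0233
```

```bash
python3 -c "
from h import *
ins('w21.png')"
```

```text
t 20.3167 pos [ 0.5326 -0.2966  0.339 ] zyaw 1.5144748420877476 x axis [ 0.0012 -0.0006 -1.    ] F [-1.7907  1.0153  2.7443] w 0.02329681512620481 j [-0.5081  0.4904  0.1974  1.2765  0.     -0.4518]
tip in inlet -3.184344942733492e-05 0.00019715793951844261 -0.044024701857357296 => tool shift [-0.044  -0.0001 -0.0002]
tilt fix in tool [-0.     -0.0005  0.0012] rot x 0.00017851529285107387
```

Request:
arm_command(moves=[0.0015,0,0,0,0,0.0005,1,0.001,0,0,0,0,0,1,0.001,0,0,0,0,0,1])

```text
clock: 20.62
eef_pos: [0.5325, -0.2966, 0.3372]
tool_rot: [-0.487, 0.514, 0.485, 0.514]
ft_force: [-3.3, 1.7, 10.4]
grip_width: 0.0231
```

```bash
python3 -c "
from h import *
ins('w22.png')"
```

```text
t 20.6167 pos [ 0.5325 -0.2966  0.3372] zyaw 1.5145027550252066 x axis [ 0.0022 -0.0013 -1.    ] F [-3.2775  1.7061 10.3504] w 0.02308249059478485 j [-0.5081  0.4905  0.1928  1.2705 -0.0001 -0.4518]
tip in inlet 9.202363729847282e-05 9.497397772605599e-05 -0.045832183864278564 => tool shift [-0.0458 -0.     -0.0002]
tilt fix in tool [-0.     -0.0012  0.0022] rot x 0.0002064282303100365
```

View pics/c_w22.png

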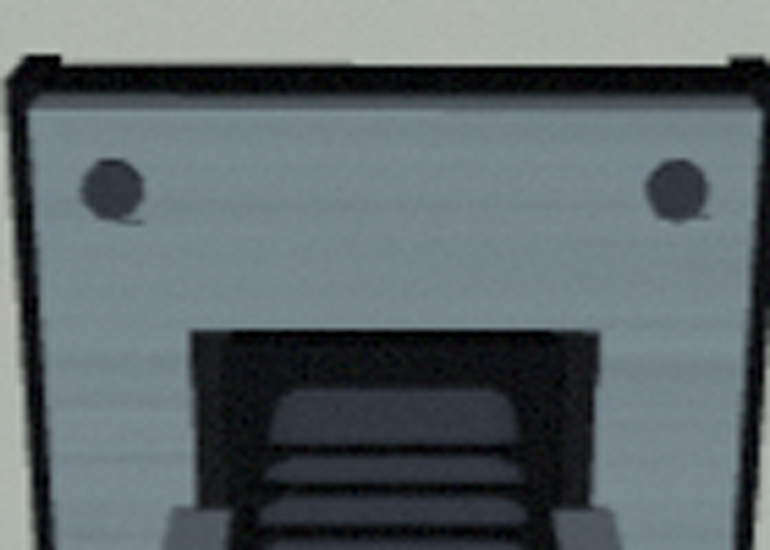

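Request:
arm_command(moves=[0.0006,0,0,0,0,0,1,0.0006,0,0,0,0,0,1])

```text
clock: 20.83
eef_pos: [0.5323, -0.2964, 0.3372]
tool_rot: [-0.487, 0.514, 0.485, 0.514]
ft_force: [-1.9, 0.5, 5.7]
grip_width: 0.0235
```

```bash
python3 -c "
from h import *
ins('w23.png')
for i in range(4): snap('tmp.png','side')
ins()
cv2.imwrite('pics/s23.png',cv2.resize(cv2.imread('pics/tmp.png')[160:370,270:580],None,fx=2.5,fy=2.5))"
```

```text
t 20.8333 pos [ 0.5323 -0.2964  0.3372] zyaw 1.5145089123804107 x axis [ 0.003  -0.0018 -1.    ] F [-1.9492  0.5202  5.6501] w 0.023529377801143208 j [-0.5081  0.4895  0.1912  1.269  -0.0001 -0.4518]
tip in inlet 4.9434029228027064e-05 0.0001315646779749867 -0.0458104009058562 => tool shift [-0.0458 -0.0001 -0.0002]
tilt fix in tool [ 0.     -0.0017  0.0031] rot x 0.000212585585514187
t 21.0833 pos [ 0.5323 -0.2964  0.3372] zyaw 1.5145164108084126 x axis [ 0.0029 -0.0019 -1.    ] F [-2.294   1.0982  5.8358] w 0.023234851394142053 j [-0.5081  0.4895  0.1912  1.269  -0.0002 -0.4518]
tip in inlet 3.115572605174396e-05 9.510995636021914e-05 -0.045816158636586835 => tool shift [-0.0458 -0.0001 -0.0002]
tilt fix in tool [ 0.     -0.0017  0.003 ] rot x 0.00022008401351603785
```

View pics/s23.png

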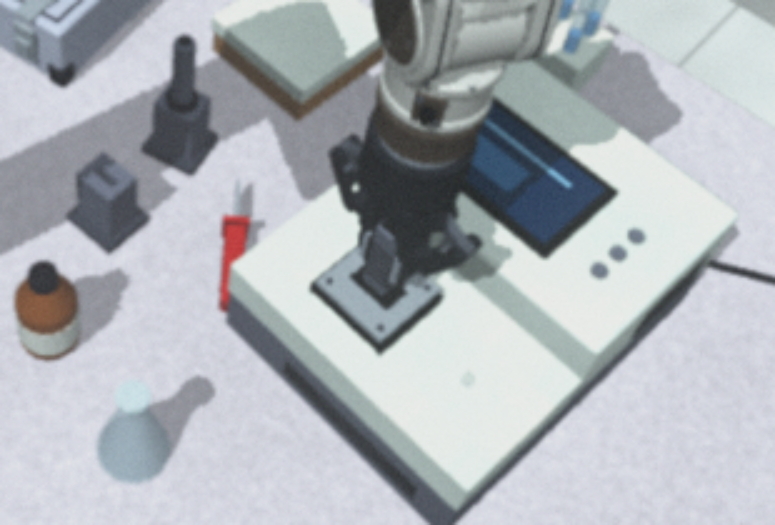

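```bash
python3 -c "
from h import *
bot.job_done(); ins()"
```

```text
the job is handed in; nothing more can be done
the job is handed in; nothing more can be done
```

I lifted the flat-bladed wand from its dock and traced the lid seam with its tip. The trace ran from the latch farther from the analyser to the nearer one at about 3 cm/s. I then lowered the blade into the inlet slot, pressed it home, and handed the job in about 21 s in, with the wand still gripped and pressed.

**Seam trace:** By my own estimates the tip went from y = +66 mm to −64 mm in the seam frame, about 4 mm above the seam and within 0.5 mm sideways. My two camera measurements of the seam position differed by about 2 mm in x and 4 mm in y. I used the wrist camera's, and its pictures showed the tip on the line.

**Insertion:** The force showed no sign of jamming on the way down. It then rose with the spring and jumped when the collar met the face, reading at most about 10 N during insertion.

**Last checks:** The TCP pose put the tip 45.8 mm below the mouth and within 0.2 mm of the slot's axis. Tilt was 0.003 rad, and both pose and force held steady over 0.25 s. Net push was about 7.5 N, above the 5.3 N spring force, and the fingers were closed on the handle at 23 mm. I could not read the carriage joint directly. That it is held down is inferred from the depth and the force jump.

**Bystanders:** In the last side view the probe stood in its dock, and the flask and bottle looked undisturbed. The forceps and dishes were outside that view. The arm ran above everything during the transfers.

No check failed. Some fast moves left the arm a few mm or hundredths of a radian off, and I corrected each before going on.

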